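# Latch the tool case

## Robot

A 6-joint arm with a two-finger parallel gripper is mounted at the origin on a cart in front of the work surface, level with it; the furniture and walls round the work are solid. World frame = base frame: x ahead of the robot, y to its left, z up, the work surface at z = 0. Lengths are in m, angles in degrees, forces in N, time in s.
With the tool pointing down it reaches from about 0.35 to 0.875 m from the base axis. Payload 4.2 kg.
Tool frame: the origin (TCP) lies on the centre line of the jaws, within the pads' length; the fingertips stand 25 mm ahead of it and the grasp point (between the pads) lies 6 mm ahead of it; z points along the fingers, y is the line along which they close (so a half turn about z gives the same grasp; the last joint's range is limited). The gripper opens to 87 mm and grips with 3 to 60 N. Pads are 19 mm wide; open, the fingers measure 117 mm over their backs; the gripper's body (75 mm by 190 mm) begins 51 mm behind the grasp point.
Start: joints at [87.353, 22.042, 0.453, 0, -68.411, -14.817], TCP at [0.188, 0.596, 0.248] pointing down, gripper open.
Joint ranges: [-179.83, 179.83], [-69.29, 118.12], [-61.27, 80.66], [-181.25, 117.63], [-171.15, -9.14], [-177.46, 177.46]. Speed limits (degrees/s): [159.86, 159.86, 180, 180, 180, 180].

## Interface

Orientations are given as a 3x3 rotation matrix whose columns are the frame's x, y, z axes.
In Python, from station import r gives the robot as it stands.
- The arm moves only by the tool move_arm, never from a script. Its argument "series" is a list of rows, each an object with "grip": the opening, from 0 (shut) to 1 (fully open); "xyz": the shift along the tool's x, y, z in mm, a list of three; "angular": the turn, a rotation vector about the tool's x, y, z in rad, a list of three. A call has 1 to 10 rows; each row is the pose to reach, as a shift and turn from the pose commanded when the call began, along the tool's axes at that moment; what a row does not reach only later rows make up. A row lasts 1/10 s, in which the tool goes at most 50 mm and 8.59 degrees, less where a joint would pass 70% of its speed; a pose out of reach is approached as far as the arm can. A call with a gripper value outside its range is refused whole. The fingers move at their own pace and stop on an object; the grip force is fixed at half the most. Time passes only in rows, so rows that repeat a pose let the fingers close. It gives the time, the measured TCP pose, the force, the opening and the grip force at its end, in the units of the state.
- r.sense(): the state, without advancing time (a new reading comes with each control period).
- r.capture(name): name is "scene" or "top" or "wrist"; returns a dict with "img" (384x512x3 uint8, red, green, blue), "camera_matrix" (3x3 intrinsics, pixels), "rvec" (rotation vector, rad) and "tvec" (3), from world to camera coordinates, as OpenCV has them; the wrist camera has in their place "hand_eye" (4x4, takes a point from camera to tool coordinates, whose origin is the TCP and whose axes are the flange's). Camera axes: x right, y down, z forward; pixel columns grow to the right and rows downward; lengths in m; the calibration is good to about 2 mm. A picture is of the moment at which its call begins: read the wrist's pose just before it. There is no depth.
- r.finish_job(): hands the job in; it is judged then, once.
The state is a dict: "time_s": time; "joints": joint angles; "joint_velocities": joint speeds; "effort": joint torques, N m; "tcp_pos": TCP position; "ee_rot": TCP orientation; "wrist_force": force on the tool from outside, world axes, zero at the start; "moment": the same for the moment, N m; "gripper_width": opening from 0.0 (shut) to 1.0 (fully open); "gripper_force": force on a finger pad.
Only numpy, scipy, OpenCV 4.12 (cv2) and the standard library are available. Lean on these libraries where they do the work, as an engineer would, in place of code of your own. Each camera call takes 0.05 s, during which the arm holds its last target. There are 200 camera calls.

## Task

The grey tool case standing on the bench is ajar. Hook the loop of its draw latch over the keeper on the lid, so that the loop's bar sits in the keeper's throat under the lip, then press the latch's lever down over centre until it lies fully home and holds the lid shut. Hold it down on its stop with about 15 N for half a second so that the gasket beds in, then let go; never force the lever beyond 30 N, and leave the other things on the bench where they are.

Things in the scene. Friction and masses are not known exactly. Their poses are not given: they have to be found in the camera images.
- case: Grey plastic tool case, 240 mm wide (y), 120 mm deep (x), 140 mm high, standing fixed on the table, its seam up and a steel draw latch in the middle of its top. Origin on the table under the seam; x runs across the seam from the lid (x -45..0 mm, facing the robot) to the body shell (0..75 mm), y along the seam, z up. A handle sticks out 27 mm at the +y end.
- latch_mount (a point): Nominal middle of the lever's hinge axis, which is parallel to the case's y; fixed to the case at x 15, y 0, z 152 mm, axes as the case's. The real latch is mounted on a packer of unknown thickness: its hinge, with lever and loop, stands 0 to 6 mm HIGHER than this point, so where the lever comes home must be felt.
- lever (a joint): Angle of the latch's lever (rad): 0 = home, level, pointing along the case's +x; 1.57 = upright; 2.3 = most, leaning over the lid. A steel plate 20 mm wide, 4 mm thick, to 60 mm from its hinge, its end bent up (press between 25 and 50 mm). Friction 0.05 N m. With the loop hooked it comes tight near 1.1 and takes up to 10 N at 40 mm; dead centre 0.05 to 0.25; stop at 0.
- loop (a joint): Angle of the wire loop against the lever (rad), about a pin parallel to y that the lever carries 16 mm from its hinge (0.8 mm under its mid-plane when level). When this equals the lever's angle the loop is level and points from the pin along the case's -x; larger = the bar is higher. It swings almost freely and falls by its weight.
- loop_bar (a point): Middle of the loop's cross bar. The loop is a U of 5 mm round steel wire: two legs, 36 mm over their outsides (y), 43 mm long from the pin to the bar, which is parallel to y. Grip it across both legs near the bar. At the start the bar lies unhooked on top of the keeper's lip, about 21 mm above the case's top. Drawing it toward -x over the lid swings the lever up (3 to 8 N).
- keeper_seat (a point): Where the bar's centre belongs: in the throat of the keeper, a steel hook 18 mm wide (y) on the lid, 12 mm above the lid's top. Moves with the lid; axes as the case's. From this point: stem face 2.5 mm to +x; throat floor 4.5 mm below; lip above it, 4 to 7 mm up, ending 4 mm to -x. Open to -x: pass the bar above the lip, down beyond its end, then back to +x against the stem.
- lid (a joint): Opening angle of the lid (rad) about a hinge along y, 12 mm above the table under the seam. At rest a gasket spring holds it ajar at 0.06; the latch draws it to about 0.02. Pushing it there by hand takes about 60 N at the keeper.
- screw_tray: Small open parts tray with screws, 50x76x30 mm. A bystander; origin at the centre of its underside.
- white_tape: Roll of masking tape lying flat, 75 mm across, 19 mm high. A bystander; origin at the centre of its underside.
- toe_piece: Ski binding toe piece, 130x86x56 mm. A bystander; origin at the centre of its underside.
- heel_unit: Ski binding heel unit with two arms, 147x96x40 mm. A bystander; origin at the centre of its underside.
- driver: Screwdriver with a black handle, lying, 211 mm long. A bystander; origin at the centre of its underside.
- glue_bottle: Glue bottle, lying, 161 mm long, 37 mm high. A bystander; origin at the centre of its underside.
- hex_key: Hex key, 31x78x6 mm. A bystander; origin at the centre of its underside.

How it is judged:
By the outcome, as a careful person would: the job done as asked, in the order asked, and still so for the second after the job is handed in, with the robot touching nothing.
It also fails if it takes over 53 s, if anything falls off the work surface, if the arm or the gripper's body presses on something with over 40 N, if the wrist force passes 120 N, or if a joint passes its speed limit or range.

## Working session

There is one attempt and no reset: what is moved stays moved. The work goes in short steps, Python scripts to look and compute and a tool call to move; the robot and the scene stay as the last step left them, time stands still between calls to the robot, and variables do not carry over. Pictures are saved under pics/ and viewed, at most 10 in all, crops included, and the job is handed in when it is done.

Besides the shell and the picture viewer there is one more tool, called after "Call:" as a command line: name --argument value ..., lists and objects as JSON in quotes. move_arm: Moves the arm, as the interface text tells. Its arguments: {"type":"object","properties":{"series":{"type":"array"}},"required":["series"]}

```bash
mkdir -p pics; python3 - <<'E'
from station import r
import cv2,numpy as np
s=r.sense();print({k:np.round(v,3).tolist() for k,v in s.items()})
ims=[]
for n in("scene","top"):
    c=r.capture(n);cv2.imwrite(f"pics/{n}0.png",cv2.resize(c["img"][:,:,::-1],(800,600),interpolation=cv2.INTER_CUBIC))
    cv2.imwrite(f"pics/raw_{n}0.png",c["img"][:,:,::-1])
    R=cv2.Rodrigues(c["rvec"])[0];print(n,c["camera_matrix"].tolist(),c["rvec"],c["tvec"],(-R.T@np.ravel(c["tvec"])))
E
```

```text
{'time_s': 0.0, 'joints': [87.354, 22.092, 0.38, -0.028, -68.412, -14.816], 'joint_velocities': [0.051, 0.063, -0.074, -0.137, -0.056, 0.015], 'effort': [0.001, -39.067, 18.74, 4.22, 0.011, -0.0], 'tcp_pos': [0.187, 0.596, 0.246], 'ee_rot': [[0.954, -0.3, -0.001], [-0.3, -0.954, -0.002], [0.0, 0.002, -1.0]], 'wrist_force': [-0.021, -0.506, -0.173], 'moment': [-0.001, -0.021, 0.018], 'gripper_force': 0.0, 'gripper_width': 1.001}
scene [[452.8081492835352, 0.0, 253.9401900948132], [0.0, 452.8081492835352, 193.50045865648488], [0.0, 0.0, 1.0]] [ 1.86457937 -1.03955831  0.64226031] [-0.33001836  0.3171643   0.94024397] [-0.4146584  -0.6181204   0.73454041]
top [[376.48171695802955, 0.0, 253.72273540727136], [0.0, 376.48171695802955, 193.5642601374721], [0.0, 0.0, 1.0]] [ 2.11224458 -2.14410959  0.16305062] [-0.02583729  0.58630763  1.26399393] [ 0.36809497 -0.05087484  1.34313912]
```

View pics/scene0.png

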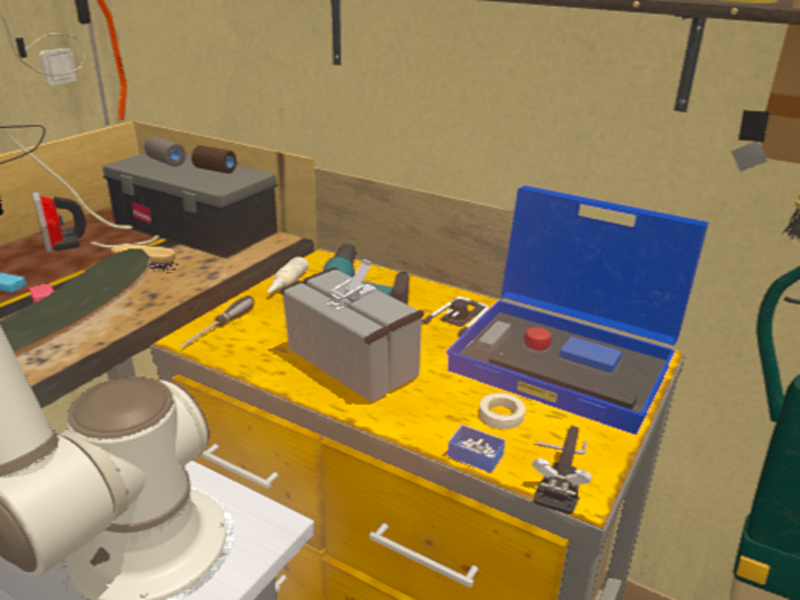

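View pics/top0.png

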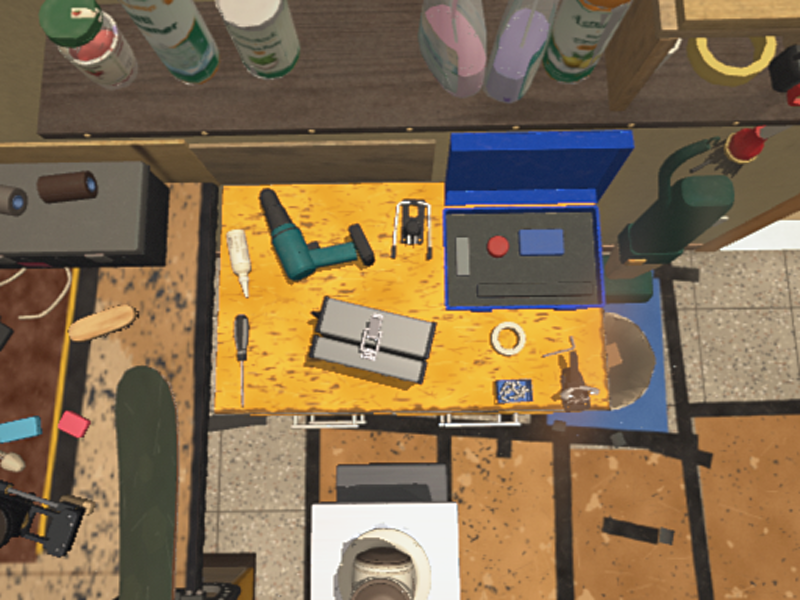

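The scene view shows the case, turned about 10° or so, with the latch at about (350,290). In the top view the case's top corners are at about (325,297), (436,320), (421,382) and (308,362), the handle is at the left and the latch is at (372,335).

```bash
cat > h.py <<'E'
import numpy as np,cv2
CAM={"scene":(452.808,253.940,193.500,[1.86457937,-1.03955831,0.64226031],[-0.33001836,0.3171643,0.94024397]),
"top":(376.4817,253.7227,193.5643,[2.11224458,-2.14410959,0.16305062],[-0.02583729,0.58630763,1.26399393])}
def fixed(n):
    f,cx,cy,rv,t=CAM[n];R=cv2.Rodrigues(np.array(rv))[0]
    return np.array([[f,0,cx],[0,f,cy],[0,0,1]]),R,np.array(t)
def ray(K,R,t,px):
    d=R.T@np.linalg.solve(K,[px[0],px[1],1]);return -R.T@t,d/np.linalg.norm(d)
def onz(K,R,t,px,z):
    o,d=ray(K,R,t,px);return o+d*(z-o[2])/d[2]
def tri(rays):
    A=sum(np.eye(3)-np.outer(d,d) for o,d in rays);b=sum((np.eye(3)-np.outer(d,d))@o for o,d in rays)
    return np.linalg.solve(A,b)
def wristcam(tcp,rot,K,he):
    T=np.eye(4);T[:3,:3]=rot;T[:3,3]=tcp;W=T@he
    return K,W[:3,:3].T,-W[:3,:3].T@W[:3,3]
E
python3 - <<'E'
from h import *
T=fixed("top")
for p in [(325,297),(436,320),(421,382),(308,362),(315,338),(431,357),(372,335)]:
    print(p,onz(*T,np.array(p)/1.5625,.14).round(4))
from station import r
print(r.capture("wrist")["hand_eye"].round(3).tolist(),r.capture("wrist")["camera_matrix"].tolist())
im=cv2.imread("pics/raw_scene0.png")[150:270,170:280]
im2=cv2.imread("pics/raw_top0.png")[180:255,190:290]
cv2.imwrite("pics/a.png",np.hstack([cv2.resize(im,(400,436),interpolation=3),cv2.resize(im2,(400,436),interpolation=3)]))
E
```

```text
(325, 297) [0.5844 0.1128 0.14  ]
(436, 320) [ 0.5325 -0.1168  0.14  ]
(421, 382) [ 0.4062 -0.0833  0.14  ]
(308, 362) [0.45   0.1467 0.14  ]
(315, 338) [0.499  0.1328 0.14  ]
(431, 357) [ 0.4565 -0.1047  0.14  ]
(372, 335) [0.5034 0.0154 0.14  ]
[[0.0, -0.971, -0.24, 0.066], [1.0, 0.0, 0.0, -0.001], [-0.0, -0.24, 0.971, -0.136], [0.0, 0.0, 0.0, 1.0]] [[275.7483269846442, 0.0, 253.2024726360796], [0.0, 275.7483269846442, 194.10281365701866], [0.0, 0.0, 1.0]]
```

```bash
python3 - <<'E'
from scipy.spatial.transform import Rotation as Ro
import numpy as np
from station import r
print(Ro.from_matrix(r.sense()["ee_rot"]).as_euler("zyx",degrees=True))
E
```

```text
[ 1.74697675e+01 -1.80203444e-02  1.79924732e+02]
```

Call:
move_arm --series '[{"grip": 1,"xyz": [473,460,-54],"angular": [0,0,-0.1]},{"grip": 1,"xyz": [473,460,-54],"angular": [0,0,-0.1]},{"grip": 1,"xyz": [473,460,-54],"angular": [0,0,-0.1]},{"grip": 1,"xyz": [473,460,-54],"angular": [0,0,-0.1]},{"grip": 1,"xyz": [473,460,-54],"angular": [0,0,-0.1]},{"grip": 1,"xyz": [473,460,-54],"angular": [0,0,-0.1]},{"grip": 1,"xyz": [473,460,-54],"angular": [0,0,-0.1]},{"grip": 1,"xyz": [473,460,-54],"angular": [0,0,-0.1]},{"grip": 1,"xyz": [473,460,-54],"angular": [0,0,-0.1]},{"grip": 1,"xyz": [473,460,-54],"angular": [0,0,-0.1]}]'

```text
time_s: 1.2
tcp_pos: [0.4244, 0.1556, 0.2888]
ee_rot: [[0.979, -0.203, 0.001], [-0.203, -0.979, 0.001], [0.0, -0.001, -1.0]]
wrist_force: [0.8, -0.3, 0.2]
gripper_width: 0.999
gripper_force: 0.0
```

Call:
move_arm --series '[{"grip": 1,"xyz": [103,100,-11],"angular": [0,0,0]},{"grip": 1,"xyz": [103,100,-11],"angular": [0,0,0]},{"grip": 1,"xyz": [103,100,-11],"angular": [0,0,0]},{"grip": 1,"xyz": [103,100,-11],"angular": [0,0,0]},{"grip": 1,"xyz": [103,100,-11],"angular": [0,0,0]},{"grip": 1,"xyz": [103,100,-11],"angular": [0,0,0]}]'

```text
time_s: 1.8
tcp_pos: [0.5041, 0.0391, 0.2991]
ee_rot: [[0.979, -0.203, -0.001], [-0.203, -0.979, 0.0], [-0.001, 0.0, -1.0]]
wrist_force: [-0.0, 0.1, 0.7]
gripper_width: 0.999
gripper_force: 0.0
```

```bash
cat >> h.py <<'E'
def snap(name,crop=None,size=(800,600)):
    from station import r
    s=r.sense();c=r.capture("wrist");im=c["img"][:,:,::-1]
    cv2.imwrite(f"pics/raw_{name}.png",im)
    np.savez(f"pics/{name}.npz",tcp=s["tcp_pos"],rot=s["ee_rot"],K=c["camera_matrix"],he=c["hand_eye"])
    if crop: x0,y0,x1,y1=crop;im=im[y0:y1,x0:x1]
    cv2.imwrite(f"pics/{name}.png",cv2.resize(im,size,interpolation=cv2.INTER_CUBIC))
    print(s["time_s"],np.round(s["tcp_pos"],4),np.round(s["wrist_force"],1))
def wc(name):
    d=np.load(f"pics/{name}.npz");return wristcam(d["tcp"],d["rot"],d["K"],d["he"])
E
python3 -c "
from h import *
snap('w1')"
```

```text
1.8 [0.5041 0.0391 0.2991] [-0.   0.1  0.7]
```

View pics/w1.png

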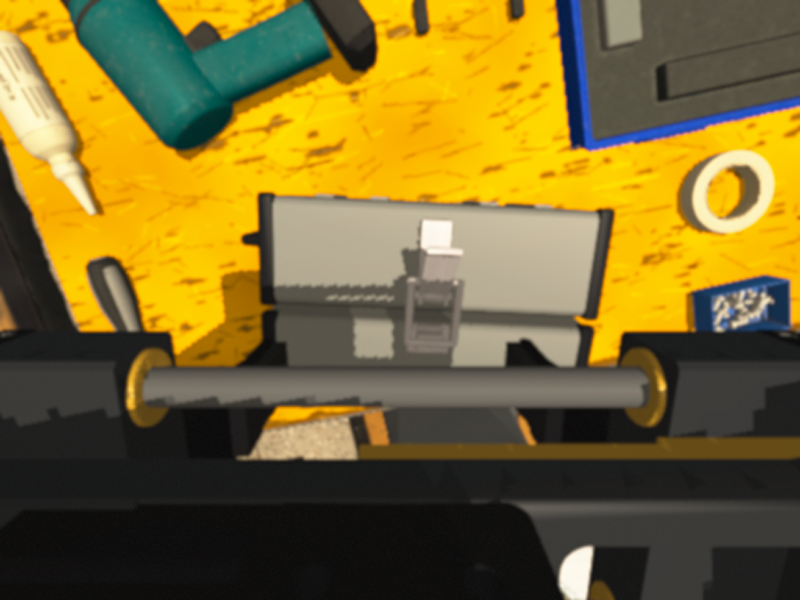

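The wrist view shows the latch: the bar is near (433,347), the lever's end is at (435,235) and the seam is at about row 315, with the case turned about 2° further than the tool. I will take two views from nearer, with a baseline between them.

Call:
move_arm --series '[{"grip": 1,"xyz": [-40,60,40],"angular": [0,0,0]},{"grip": 1,"xyz": [-40,85,60],"angular": [0,0,0]},{"grip": 1,"xyz": [-40,85,60],"angular": [0,0,0]},{"grip": 1,"xyz": [-40,85,60],"angular": [0,0,0]}]'

```text
time_s: 2.25
tcp_pos: [0.4467, -0.0365, 0.2388]
ee_rot: [[0.979, -0.203, -0.002], [-0.203, -0.979, -0.0], [-0.002, 0.001, -1.0]]
wrist_force: [1.6, 0.6, 1.1]
gripper_width: 0.996
gripper_force: 0.0
```

```bash
python3 -c "
from h import *
snap('w2')"
```

```text
2.25 [ 0.4467 -0.0365  0.2388] [1.6 0.6 1.1]
```

Call:
move_arm --series '[{"grip": 1,"xyz": [0,-50,0],"angular": [0,0,0]},{"grip": 1,"xyz": [0,-100,0],"angular": [0,0,0]},{"grip": 1,"xyz": [0,-110,0],"angular": [0,0,0]},{"grip": 1,"xyz": [0,-110,0],"angular": [0,0,0]},{"grip": 1,"xyz": [0,-110,0],"angular": [0,0,0]}]'

```text
time_s: 2.8
tcp_pos: [0.4708, 0.072, 0.2398]
ee_rot: [[0.979, -0.202, 0.001], [-0.202, -0.979, 0.0], [0.001, -0.0, -1.0]]
wrist_force: [-0.3, 1.0, -0.3]
gripper_width: 1.003
gripper_force: 0.0
```

```bash
python3 -c "
from h import *
snap('w3')
o=[]
for n in('w2','w3'):
    K,R,t=wc(n);p=K@(R@np.array([.495,.015,.16])+t);p=(p/p[2])[:2];x0,y0=(p-[50,75]).astype(int);print(n,p,x0,y0)
    o.append(cv2.resize(cv2.imread(f'pics/raw_{n}.png')[y0:y0+150,x0:x0+100],None,fx=4,fy=4,interpolation=3))
cv2.imwrite('pics/w23.png',np.hstack(o))"
```

```text
2.8 [0.4708 0.072  0.2398] [-0.3  1.  -0.3]
w2 [176.89864362 164.6412594 ] 126 89
w3 [318.58653911 166.76652786] 268 91
```

View pics/w23.png

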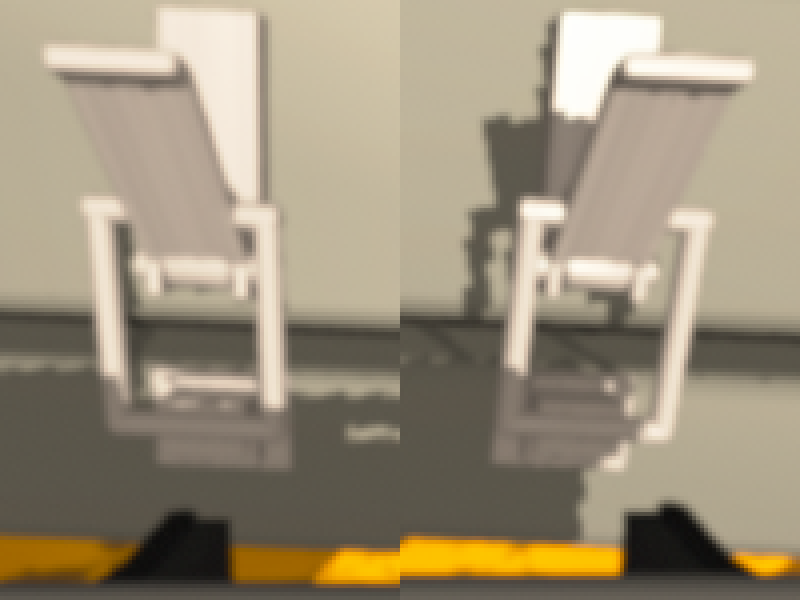

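The crops show the loop's bar lying across the keeper: left crop centre (198,419), right crop (183,424). The hinge barrel is at (193,270) and (200,268), the lever's bend at (125,78) and (278,83), and the pin's middle at (180,210) and (216,214).

```bash
python3 - <<'E'
from h import *
A,B=wc('w2'),wc('w3')
pa=lambda p:(126+p[0]/4,89+p[1]/4)
pb=lambda p:(268+p[0]/4,91+p[1]/4)
W=wc('w1')
a,b=[onz(*W,np.array(p)/1.5625,.14) for p in((272,197),(605,212))]
c,d=[onz(*W,np.array(p)/1.5625,.14) for p in((275,310),(590,325))]
ang=lambda a,b:np.degrees(np.arctan2(*(a-b)[:2]))
print("yaw(-)",ang(a,b),ang(c,d),np.linalg.norm(a-b),a,b,c,d)
yaw=-np.radians((ang(a,b)+ang(c,d))/2);Rc=np.array([[np.cos(yaw),-np.sin(yaw),0],[np.sin(yaw),np.cos(yaw),0],[0,0,1]])
P={}
for n,l,r_ in[("bar",(198,419),(183,424)),("hinge",(193,270),(200,268)),("bend",(125,78),(278,83)),("pin",(180,210),(216,214)),("barL",(115,420),(103,422)),("barR",(275,420),(262,426)),("plateend",(209,10),(208,14)),("keepback",(210,372),(180,376)),("keepfront",(210,465),(180,468))]:
    P[n]=tri([ray(*A,pa(l)),ray(*B,pb(r_))]);print(n,P[n].round(4),"case-rel to hinge",(Rc.T@(P[n]-P["hinge"])*1000 if "hinge" in P else "") )
print("yaw used",np.degrees(yaw),"bar rel",Rc.T@(P["bar"]-P["hinge"])*1000)
E
```

```text
yaw(-) 14.199666403149939 14.524218056637723 0.22311708545264136 [0.58563712 0.10682561 0.14      ] [ 0.53090611 -0.10947453  0.14      ] [0.51010246 0.12575406 0.14      ] [ 0.45369554 -0.0919756   0.14      ]
bar [0.4721 0.0224 0.1604] case-rel to hinge 
hinge [0.5019 0.0148 0.1615] case-rel to hinge [0. 0. 0.]
bend [0.5338 0.0062 0.1979] case-rel to hinge [33.07745231 -0.37592188 36.39638251]
pin [0.5129 0.012  0.1693] case-rel to hinge [11.34242828 -0.0343068   7.76635611]
barL [0.4757 0.0383 0.1613] case-rel to hinge [-31.18957543  16.27822653  -0.17063263]
barR [0.4689 0.0071 0.1615] case-rel to hinge [-30.05557707 -15.65595792   0.03049466]
plateend [0.5491 0.0027 0.1462] case-rel to hinge [ 4.87197812e+01 -2.61321865e-02 -1.52520328e+01]
keepback [0.4798 0.0201 0.152 ] case-rel to hinge [-22.70893637  -0.38534459  -9.44748493]
keepfront [0.4616 0.0238 0.1567] case-rel to hinge [-41.24849947  -1.24293052  -4.79845925]
yaw used -14.36194222989383 bar rel [-3.07512554e+01 -1.80724600e-02 -1.04892874e+00]
```

```bash
cat >> h.py <<'E'
YAW=np.radians(-14.2);H=np.array([.502,.0147,0])
RC=cv2.Rodrigues(np.array([0,0,YAW]))[0]
def c2w(x,z,y=0): return H+RC@np.array([x-15,y,z])/1000
def w2c(p): q=RC.T@(np.asarray(p)-H)*1000;q[0]+=15;return q
def goal(x,z,t,off=(-4,19),y=0):
    t=np.radians(t);c,s=np.cos(t),np.sin(t)
    R=RC@np.array([[c,0,s],[0,-1,0],[s,0,-c]])
    return c2w(x,z,y)-R@np.array([off[0],0,off[1]])/1000,R
def delta(p,R,base=None):
    from station import r
    s=r.sense();b,Rb=(s["tcp_pos"],np.array(s["ee_rot"])) if base is None else base
    return (Rb.T@(p-np.array(b))*1000).round(1).tolist(),cv2.Rodrigues(Rb.T@R)[0].ravel().round(3).tolist()
def at(off=(-4,19)):
    from station import r
    s=r.sense();R=np.array(s["ee_rot"]);z=RC.T@R[:,2]
    print("tool pt in case mm",w2c(np.array(s["tcp_pos"])+R@np.array([off[0],0,off[1]])/1000).round(1),"tilt",np.degrees(np.arctan2(z[0],-z[2])).round(1),"F case",(RC.T@np.array(s["wrist_force"])).round(1),"t",s["time_s"],"w",s["gripper_width"])
E
python3 -c "
from h import *
at()
p=goal(-16,160.5,10)
q=(p[0]-p[1][:,2]*.045,p[1])
print(delta(*q)); print(delta(*p,base=q))"
```

```text
tool pt in case mm [-33.4  47.  220.7] tilt 0.0 F case [-0.  -0.7 -0.3] t 2.85 w 1.0006842545666
([4.1, 47.4, 15.5], [-0.004, 0.174, 0.043])
([-0.0, 0.0, 45.0], [0.0, 0.0, 0.0])
```

Call:
move_arm --series '[{"grip": 1,"xyz": [2,24,8],"angular": [0,0.087,0.022]},{"grip": 1,"xyz": [4,47,15],"angular": [-0.004,0.174,0.043]},{"grip": 1,"xyz": [4,47,15],"angular": [-0.004,0.174,0.043]},{"grip": 1,"xyz": [4,47,15],"angular": [-0.004,0.174,0.043]},{"grip": 1,"xyz": [4,47,15],"angular": [-0.004,0.174,0.043]}]'

```text
time_s: 3.35
tcp_pos: [0.466, 0.0245, 0.2255]
ee_rot: [[0.954, -0.246, 0.17], [-0.242, -0.969, -0.042], [0.175, -0.001, -0.985]]
wrist_force: [-0.2, 0.3, 0.7]
gripper_width: 1.002
gripper_force: 0.0
```

```bash
python3 -c "
from h import *
at()
p=goal(-16,160.5,10)
print(delta(*p))
snap('w4',(130,60,386,252))"
```

```text
tool pt in case mm [-23.    0.7 206.1] tilt 10.1 F case [-0.3  0.3  0.7] t 3.35 w 1.0016801591795577
([-1.1, 0.8, 46.1], [-0.001, -0.001, -0.001])
3.35 [0.466  0.0245 0.2255] [-0.2  0.3  0.7]
```

View pics/w4.png

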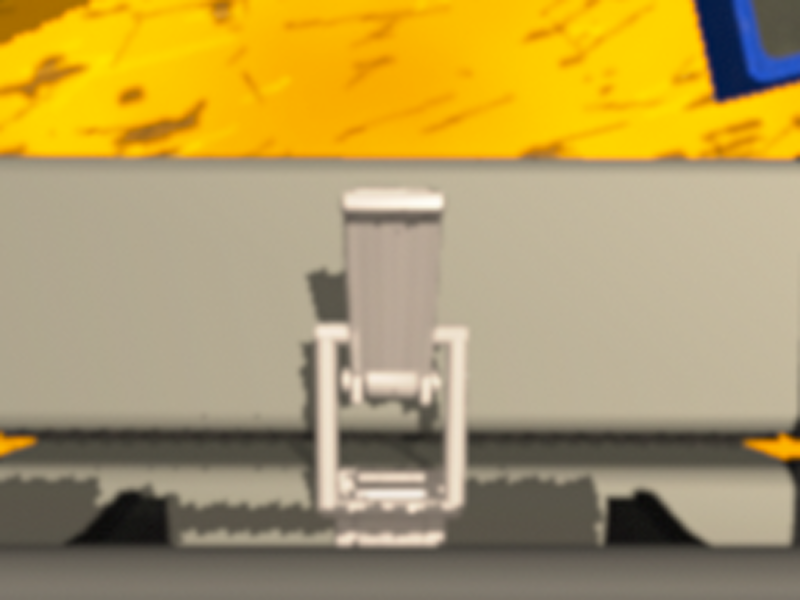

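The wrist view shows the latch centred between the fingers (fingers at columns 135 and 640, bar at (391,505)), so yaw and y are good. The plate 25 mm wide in front of the bar is the keeper's base; the lip itself is under the bar. Next I go down and grip.

Call:
move_arm --series '[{"grip": 1,"xyz": [-1,1,25],"angular": [0,0,0]},{"grip": 1,"xyz": [-1,1,40],"angular": [0,0,0]},{"grip": 1,"xyz": [-1,1,46],"angular": [0,0,0]},{"grip": 1,"xyz": [-1,1,46],"angular": [0,0,0]},{"grip": 1,"xyz": [-1,1,46],"angular": [0,0,0]}]'

```text
time_s: 3.9
tcp_pos: [0.4722, 0.0222, 0.1796]
ee_rot: [[0.955, -0.245, 0.169], [-0.241, -0.969, -0.042], [0.174, -0.0, -0.985]]
wrist_force: [0.1, 0.5, -0.2]
gripper_width: 1.0
gripper_force: 0.0
```

Call:
move_arm --series '[{"grip": 0.3,"xyz": [0,0,0],"angular": [0,0,0]},{"grip": 0.3,"xyz": [0,0,0],"angular": [0,0,0]},{"grip": 0.3,"xyz": [0,0,0],"angular": [0,0,0]},{"grip": 0.3,"xyz": [0,0,0],"angular": [0,0,0]},{"grip": 0.3,"xyz": [0,0,0],"angular": [0,0,0]},{"grip": 0.3,"xyz": [0,0,0],"angular": [0,0,0]},{"grip": 0.3,"xyz": [0,0,0],"angular": [0,0,0]},{"grip": 0.3,"xyz": [0,0,0],"angular": [0,0,0]}]'

```text
time_s: 4.7
tcp_pos: [0.4714, 0.022, 0.1788]
ee_rot: [[0.955, -0.245, 0.168], [-0.242, -0.969, -0.042], [0.173, -0.0, -0.985]]
wrist_force: [-0.2, 1.3, 0.8]
gripper_width: 0.393
gripper_force: 30.0
```

```bash
python3 -c "
from h import *
at()
b=goal(-16,160.5,10)
for g in [(-16,163,10),(-22,162,15),(-29,162,20),(-29,152.5,22),(-21,152.5,25)]: print(delta(*goal(*g),base=b))"
```

```text
tool pt in case mm [-17.1  -0.4 159.4] tilt 10.0 F case [-0.5  1.3  0.8] t 4.7 w 0.3927253745660866
([0.4, 0.0, -2.5], [0.0, 0.0, 0.0])
([-7.3, 0.0, -2.8], [-0.0, 0.087, 0.0])
([-15.9, 0.0, -4.1], [-0.0, 0.175, 0.0])
([-18.2, 0.0, 5.2], [0.0, 0.209, -0.0])
([-11.4, -0.0, 6.6], [0.0, 0.262, -0.0])
```

Call:
move_arm --series '[{"grip": 0.3,"xyz": [0.4,0,-1.5],"angular": [0,0,0]},{"grip": 0.3,"xyz": [0.4,0,-2.5],"angular": [0,0,0]},{"grip": 0.3,"xyz": [-3,0,-2.6],"angular": [0,0.044,0]},{"grip": 0.3,"xyz": [-7,0,-2.8],"angular": [0,0.087,0]},{"grip": 0.3,"xyz": [-10,0,-3.2],"angular": [0,0.12,0]},{"grip": 0.3,"xyz": [-13,0,-3.6],"angular": [0,0.15,0]},{"grip": 0.3,"xyz": [-16,0,-4.1],"angular": [0,0.175,0]},{"grip": 0.3,"xyz": [-16,0,-4.1],"angular": [0,0.175,0]},{"grip": 0.3,"xyz": [-16,0,-4.1],"angular": [0,0.175,0]}]'

```text
time_s: 5.6
tcp_pos: [0.4552, 0.026, 0.1799]
ee_rot: [[0.911, -0.245, 0.331], [-0.23, -0.97, -0.083], [0.341, -0.0, -0.94]]
wrist_force: [-1.8, 4.3, -2.9]
gripper_width: 0.397
gripper_force: 30.0
```

```bash
python3 -c "
from h import *
at()
snap('w5',(130,60,386,252))"
```

```text
tool pt in case mm [-30.4  -0.5 160.7] tilt 20.0 F case [-2.8  3.7 -2.9] t 5.6 w 0.3973864756235883
5.6 [0.4552 0.026  0.1799] [-1.8  4.3 -2.9]
```

View pics/w5.png

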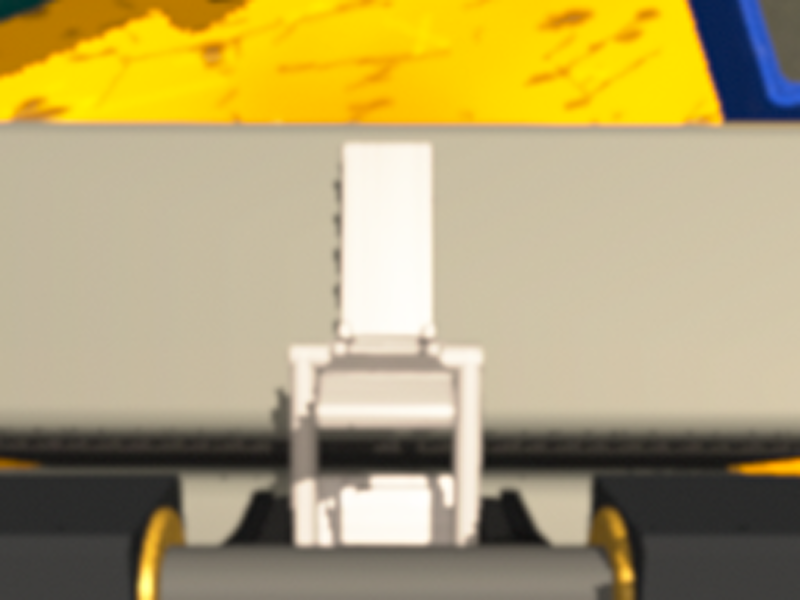

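The picture shows the lever leaning just past upright, with the loop drawn back, as wanted. Next I lower the bar beyond the lip.

Call:
move_arm --series '[{"grip": 0.3,"xyz": [-1,0,2.1],"angular": [0,0.01,0]},{"grip": 0.3,"xyz": [-1.9,0,4.2],"angular": [0,0.02,0]},{"grip": 0.3,"xyz": [-1.9,0,4.2],"angular": [0,0.02,0]}]'

```text
time_s: 5.95
tcp_pos: [0.456, 0.026, 0.1764]
ee_rot: [[0.904, -0.245, 0.351], [-0.228, -0.969, -0.089], [0.362, 0.0, -0.932]]
wrist_force: [-1.4, 2.1, 2.5]
gripper_width: 0.395
gripper_force: 30.0
```

```bash
python3 -c "
from h import *
at()"
```

```text
tool pt in case mm [-29.2  -0.3 157.2] tilt 21.2 F case [-1.9  1.7  2.5] t 5.95 w 0.394710771869285
```

Call:
move_arm --series '[{"grip": 0.3,"xyz": [-1,0,2.1],"angular": [0,0.01,0]},{"grip": 0.3,"xyz": [-1.9,0,4.2],"angular": [0,0.02,0]},{"grip": 0.3,"xyz": [-1.9,0,4.2],"angular": [0,0.02,0]}]'

```text
time_s: 6.25
tcp_pos: [0.4562, 0.026, 0.1725]
ee_rot: [[0.896, -0.245, 0.37], [-0.227, -0.969, -0.093], [0.382, -0.001, -0.924]]
wrist_force: [0.3, 0.9, 5.0]
gripper_width: 0.401
gripper_force: 30.0
```

```bash
python3 -c "
from h import *
at()"
```

```text
tool pt in case mm [-28.6  -0.2 153.4] tilt 22.4 F case [0.  0.9 5. ] t 6.25 w 0.40063565020275943
```

Call:
move_arm --series '[{"grip": 0.3,"xyz": [-0.5,0,1.2],"angular": [0,0,0]},{"grip": 0.3,"xyz": [-1.0,0,2.3],"angular": [0,0,0]},{"grip": 0.3,"xyz": [-1.0,0,2.3],"angular": [0,0,0]}]'

```text
time_s: 6.55
tcp_pos: [0.456, 0.0261, 0.1696]
ee_rot: [[0.896, -0.246, 0.369], [-0.228, -0.969, -0.093], [0.381, -0.001, -0.925]]
wrist_force: [0.5, -0.9, 4.6]
gripper_width: 0.396
gripper_force: 30.0
```

```bash
python3 -c "
from h import *
at()
from station import r
c=r.capture('scene')['img'][:,:,::-1];cv2.imwrite('pics/raw_s2.png',c)
a=cv2.resize(c[150:230,180:280],(500,400),interpolation=3)
c=r.capture('top')['img'][:,:,::-1]
b=cv2.resize(c[185:245,210:255],(300,400),interpolation=3)
cv2.imwrite('pics/s2.png',np.hstack([a,b]))"
```

```text
tool pt in case mm [-28.9  -0.2 150.5] tilt 22.4 F case [ 0.7 -0.7  4.6] t 6.55 w 0.39616442825860587
```

View pics/s2.png

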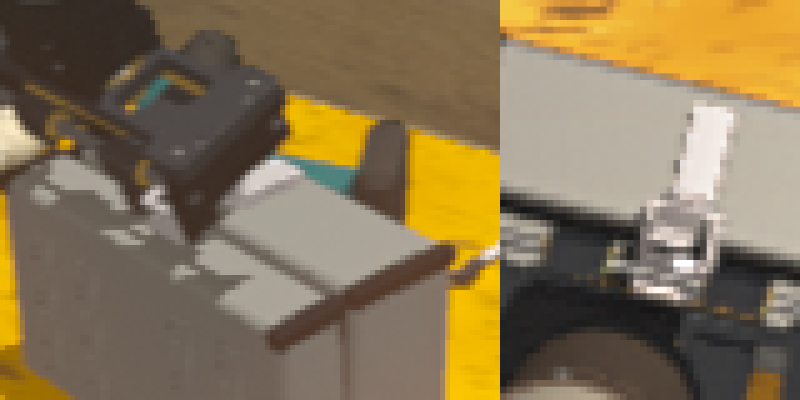

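The crops show the fingers at the keeper and the lever upright; the detail is hidden by the gripper. The force stays steady, so I push the bar into the throat.

Call:
move_arm --series '[{"grip": 0.3,"xyz": [1.8,0,0.8],"angular": [0,0,0]},{"grip": 0.3,"xyz": [3.7,0,1.5],"angular": [0,0,0]},{"grip": 0.3,"xyz": [5.5,0,2.3],"angular": [0,0,0]},{"grip": 0.3,"xyz": [7.4,0,3],"angular": [0,0,0]},{"grip": 0.3,"xyz": [7.4,0,3],"angular": [0,0,0]}]'

```text
time_s: 7.15
tcp_pos: [0.4622, 0.0243, 0.1678]
ee_rot: [[0.898, -0.245, 0.367], [-0.226, -0.97, -0.093], [0.378, 0.0, -0.926]]
wrist_force: [-3.1, 2.2, 1.6]
gripper_width: 0.401
gripper_force: 30.0
```

```bash
python3 -c "
from h import *
at()"
```

```text
tool pt in case mm [-22.5  -0.5 148.7] tilt 22.2 F case [-3.6  1.4  1.6] t 7.15 w 0.40084135275581917
```

Call:
move_arm --series '[{"grip": 0.3,"xyz": [0.9,0,0.4],"angular": [0,0,0]},{"grip": 0.3,"xyz": [1.8,0,0.8],"angular": [0,0,0]},{"grip": 0.3,"xyz": [1.8,0,0.8],"angular": [0,0,0]}]'

```text
time_s: 7.45
tcp_pos: [0.4644, 0.0237, 0.1682]
ee_rot: [[0.897, -0.245, 0.367], [-0.227, -0.97, -0.093], [0.379, 0.0, -0.925]]
wrist_force: [-2.4, 4.2, 0.4]
gripper_width: 0.398
gripper_force: 30.0
```

```bash
python3 -c "
from h import *
at()"
```

```text
tool pt in case mm [-20.1  -0.5 149.1] tilt 22.3 F case [-3.3  3.5  0.4] t 7.45 w 0.3978534098610342
```

Call:
move_arm --series '[{"grip": 0.3,"xyz": [0.9,0,-0.1],"angular": [0,0,0]},{"grip": 0.3,"xyz": [1.8,0,-0.1],"angular": [0,0,0]},{"grip": 0.3,"xyz": [1.8,0,-0.1],"angular": [0,0,0]}]'

```text
time_s: 7.75
tcp_pos: [0.4656, 0.0233, 0.1686]
ee_rot: [[0.897, -0.245, 0.367], [-0.227, -0.97, -0.093], [0.378, 0.0, -0.926]]
wrist_force: [-4.0, 5.5, -0.1]
gripper_width: 0.399
gripper_force: 30.0
```

```bash
python3 -c "
from h import *
at()"
```

```text
tool pt in case mm [-18.9  -0.6 149.5] tilt 22.2 F case [-5.3  4.3 -0.1] t 7.75 w 0.3993420138966324
```

Call:
move_arm --series '[{"grip": 0.3,"xyz": [0.9,0,0.4],"angular": [0,0,0]},{"grip": 0.3,"xyz": [1.8,0,0.8],"angular": [0,0,0]},{"grip": 0.3,"xyz": [1.8,0,0.8],"angular": [0,0,0]}]'

```text
time_s: 8.05
tcp_pos: [0.4668, 0.0229, 0.1684]
ee_rot: [[0.898, -0.244, 0.367], [-0.226, -0.97, -0.092], [0.378, -0.0, -0.926]]
wrist_force: [-11.6, 8.3, 5.4]
gripper_width: 0.4
gripper_force: 30.0
```

```bash
python3 -c "
from h import *
at()"
```

```text
tool pt in case mm [-17.7  -0.7 149.3] tilt 22.2 F case [-13.2   5.2   5.4] t 8.05 w 0.39998493989087097
```

Call:
move_arm --series '[{"grip": 0.3,"xyz": [0.0,0,-1.5],"angular": [0,0,0]},{"grip": 0.3,"xyz": [0.4,0,-3.2],"angular": [0,0,0]},{"grip": 0.3,"xyz": [0.4,0,-3.2],"angular": [0,0,0]}]'

```text
time_s: 8.35
tcp_pos: [0.4658, 0.0231, 0.1705]
ee_rot: [[0.898, -0.244, 0.365], [-0.226, -0.97, -0.092], [0.376, 0.0, -0.926]]
wrist_force: [-4.3, 7.7, -4.2]
gripper_width: 0.394
gripper_force: 30.0
```

```bash
python3 -c "
from h import *
at()"
```

```text
tool pt in case mm [-18.8  -0.7 151.4] tilt 22.1 F case [-6.1  6.4 -4.2] t 8.35 w 0.39446603299450833
```

Call:
move_arm --series '[{"grip": 0.3,"xyz": [0.3,0,-1],"angular": [0,0,0]},{"grip": 0.3,"xyz": [0.6,0,-1.9],"angular": [0,0,0]},{"grip": 0.3,"xyz": [0.6,0,-1.9],"angular": [0,0,0]}]'

```text
time_s: 8.65
tcp_pos: [0.4653, 0.0232, 0.1709]
ee_rot: [[0.899, -0.244, 0.362], [-0.226, -0.97, -0.092], [0.374, 0.001, -0.927]]
wrist_force: [5.7, 6.4, -16.2]
gripper_width: 0.393
gripper_force: 30.0
```

```bash
python3 -c "
from h import *
at()"
```

```text
tool pt in case mm [-19.2  -0.7 151.8] tilt 22.0 F case [  3.9   7.6 -16.2] t 8.65 w 0.3934523421137615
```

The bar is held by the lip (−16 N when lifted) and stops at the stem. I ease it back to the middle of the throat and release.

Call:
move_arm --series '[{"grip": 0.3,"xyz": [0,0,1.5],"angular": [0,0,0]},{"grip": 0.3,"xyz": [0,0,3],"angular": [0,0,0]},{"grip": 0.3,"xyz": [0.3,0,3.3],"angular": [0,0,0]}]'

```text
time_s: 8.95
tcp_pos: [0.4666, 0.0228, 0.1692]
ee_rot: [[0.899, -0.244, 0.365], [-0.226, -0.97, -0.092], [0.376, 0.001, -0.927]]
wrist_force: [-11.0, 11.2, 0.4]
gripper_width: 0.399
gripper_force: 30.0
```

```bash
python3 -c "
from h import *
at()"
```

```text
tool pt in case mm [-17.9  -0.8 150.1] tilt 22.1 F case [-13.4   8.1   0.4] t 8.95 w 0.3994371248966756
```

Call:
move_arm --series '[{"grip": 0.6,"xyz": [0,0,0],"angular": [0,0,0]},{"grip": 0.7,"xyz": [0,0,0],"angular": [0,0,0]},{"grip": 0.7,"xyz": [0,0,0],"angular": [0,0,0]},{"grip": 0.7,"xyz": [0,0,0],"angular": [0,0,0]},{"grip": 0.7,"xyz": [0,0,0],"angular": [0,0,0]},{"grip": 0.7,"xyz": [0,0,0],"angular": [0,0,0]}]'

```text
time_s: 9.55
tcp_pos: [0.4684, 0.0223, 0.1713]
ee_rot: [[0.897, -0.246, 0.368], [-0.227, -0.969, -0.094], [0.379, 0.0, -0.925]]
wrist_force: [-0.2, -0.0, -0.3]
gripper_width: 0.688
gripper_force: 0.0
```

```bash
python3 -c "
from h import *
at()
snap('w6',(130,60,386,252))"
```

```text
tool pt in case mm [-15.9  -0.9 152.2] tilt 22.3 F case [-0.2 -0.1 -0.3] t 9.55 w 0.6884596320270947
9.55 [0.4684 0.0223 0.1713] [-0.2 -0.  -0.3]
```

View pics/w6.png

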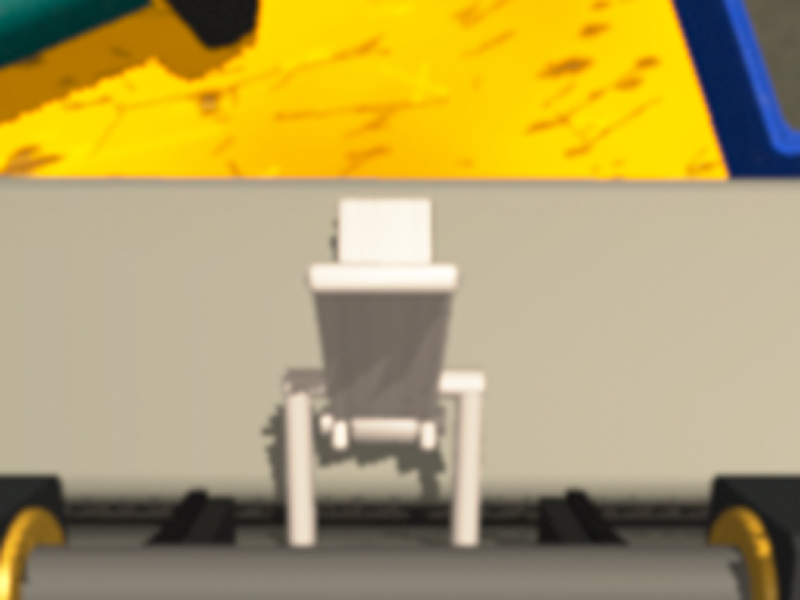

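The view shows the loop staying hooked and the lever standing at about 1.1 rad, clear of the open fingers. I withdraw, shut the fingers and come up to the lever.

```bash
cat >> h.py <<'E'
def press(th,t,gap=0,rad=36,hz=155):
    a=np.radians(th);n=np.array([-np.sin(a),np.cos(a)])
    p=np.array([15,hz])+rad*np.array([np.cos(a),np.sin(a)])+n*(2+gap+9.5*np.sin(np.radians(abs(th-t))))
    return goal(p[0],p[1],t,off=(0,25))
E
python3 -c "
from h import *
from station import r
s=r.sense();R=np.array(s['ee_rot']);q=(np.array(s['tcp_pos'])-R[:,2]*.07,R)
p=press(63,43,gap=15)
print(p[0], delta(*p,base=q),delta(*p))"
```

```text
[0.48382439 0.01929914 0.21455302] ([30.9, -0.8, 36.0], [0.001, 0.361, -0.0]) ([30.9, -0.8, -34.0], [0.001, 0.361, -0.0])
```

Call:
move_arm --series '[{"grip": 0.7,"xyz": [0,0,-25],"angular": [0,0,0]},{"grip": 0.5,"xyz": [0,0,-50],"angular": [0,0,0]},{"grip": 0,"xyz": [0,0,-70],"angular": [0,0,0]},{"grip": 0,"xyz": [0,0,-70],"angular": [0,0,0]},{"grip": 0,"xyz": [0,0,-70],"angular": [0,0,0]},{"grip": 0,"xyz": [0,0,-70],"angular": [0,0,0]},{"grip": 0,"xyz": [0,0,-70],"angular": [0,0,0]},{"grip": 0,"xyz": [0,0,-70],"angular": [0,0,0]}]'

```text
time_s: 10.4
tcp_pos: [0.4425, 0.0287, 0.2351]
ee_rot: [[0.898, -0.246, 0.366], [-0.227, -0.969, -0.095], [0.378, 0.002, -0.926]]
wrist_force: [0.1, 0.2, 0.9]
gripper_width: 0.148
gripper_force: 0.0
```

```bash
python3 -c "
from h import *
at((0,25))
p=press(63,43,gap=15)
print(p[0], delta(*p))"
```

```text
tool pt in case mm [-36.7  -1.1 212. ] tilt 22.2 F case [0.  0.2 0.9] t 10.4 w 0.14756957000376694
[0.48382439 0.01929914 0.21455302] ([31.5, -1.1, 35.1], [0.002, 0.363, 0.0])
```

Call:
move_arm --series '[{"grip": 0,"xyz": [0,-1,0],"angular": [0,0.12,0]},{"grip": 0,"xyz": [0,-1,0],"angular": [0,0.25,0]},{"grip": 0,"xyz": [10,-1,10],"angular": [0,0.363,0]},{"grip": 0,"xyz": [22,-1,24],"angular": [0,0.363,0]},{"grip": 0,"xyz": [31.5,-1,35],"angular": [0,0.363,0]},{"grip": 0,"xyz": [31.5,-1,35],"angular": [0,0.363,0]},{"grip": 0,"xyz": [31.5,-1,35],"angular": [0,0.363,0]}]'

```text
time_s: 11.1
tcp_pos: [0.4818, 0.0198, 0.2486]
ee_rot: [[0.736, -0.246, 0.631], [-0.186, -0.969, -0.16], [0.651, 0.001, -0.759]]
wrist_force: [1.7, -0.2, 0.1]
gripper_width: 0.005
gripper_force: 0.0
```

```bash
python3 -c "
from h import *
at((0,25))
b=press(63,43,gap=15)
print(delta(*b))
for th,t in [(63,43),(58,39),(53,35),(48,31),(43,28)]: print(th,delta(*press(th,t),base=b))
snap('w7',(130,60,386,252))"
```

```text
tool pt in case mm [ 10.4  -0.  229.6] tilt 40.6 F case [1.7 0.2 0.1] t 11.1 w 0.00453385084106773
([-20.6, -0.0, 27.2], [0.001, 0.042, 0.0])
63 ([5.1, -0.0, 14.1], [0.0, 0.0, 0.0])
58 ([8.3, -0.0, 17.2], [-0.0, -0.07, -0.0])
53 ([11.2, -0.0, 20.5], [-0.0, -0.14, -0.0])
48 ([13.7, 0.0, 24.0], [-0.0, -0.209, -0.0])
43 ([15.6, 0.0, 27.7], [-0.0, -0.262, -0.0])
11.1 [0.4818 0.0198 0.2486] [ 1.7 -0.2  0.1]
```

View pics/w7.png

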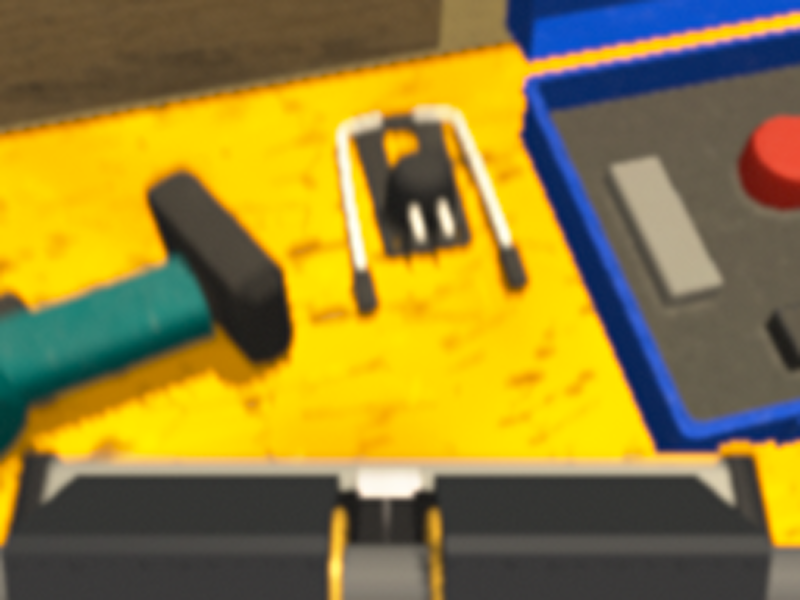

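The fingers look over the lever's end at (390,480), but the tool is still 30 mm too high. I will check whether the arm is still on its way or at a joint limit.

```bash
python3 -c "
from station import r
import numpy as np
s=r.sense();print(np.round(s['joints'],1),np.round(s['joint_velocities'],1),s['tcp_pos'])"
```

```text
[ -1.9  -5.9 -60.6 117.   -9.3 -37.5] [ 5.3 -0.   0.7 -9.4 -3.1 14.3] [0.48000181 0.01554615 0.2458402 ]
```

Call:
move_arm --series '[{"grip": 0,"xyz": [-3,0,4],"angular": [0,0,0]},{"grip": 0,"xyz": [-3,0,4],"angular": [0,0,0]}]'

```text
time_s: 11.35
tcp_pos: [0.482, 0.0202, 0.2466]
ee_rot: [[0.739, -0.245, 0.628], [-0.185, -0.97, -0.16], [0.648, 0.002, -0.762]]
wrist_force: [0.2, -0.2, -0.1]
gripper_width: 0.009
gripper_force: 0.0
```

```bash
python3 -c "
from h import *
from station import r
at((0,25))
s=r.sense();print(np.round(s['joints'],1),np.round(s['joint_velocities'],1),s['tcp_pos'])
b=press(63,43,gap=15)
print(delta(*b))"
```

```text
tool pt in case mm [ 10.4   0.4 227.6] tilt 40.4 F case [ 0.2 -0.1 -0.1] t 11.35 w 0.008544889893213274
[ -1.7  -5.8 -60.3 117.6  -9.2 -37.4] [ 1.6 -0.4  0.5 -0.5 -0.1 -0. ] [0.48197965 0.02022349 0.24662648]
([-19.2, 0.4, 25.7], [0.001, 0.046, 0.002])
```

Joints 3, 4 and 5 are at their limits, so the tilt of 43° is out of reach here. I go back to a tilt of 20°.

Call:
move_arm --series '[{"grip": 0,"xyz": [0,0,0],"angular": [0,-0.07,0]},{"grip": 0,"xyz": [0,0,0],"angular": [0,-0.14,0]},{"grip": 0,"xyz": [0,0,0],"angular": [0,-0.21,0]},{"grip": 0,"xyz": [0,0,0],"angular": [0,-0.28,0]},{"grip": 0,"xyz": [0,0,0],"angular": [0,-0.355,0]},{"grip": 0,"xyz": [0,0,0],"angular": [0,-0.355,0]},{"grip": 0,"xyz": [0,0,0],"angular": [0,-0.355,0]},{"grip": 0,"xyz": [0,0,0],"angular": [0,-0.355,0]}]'

```text
time_s: 12.15
tcp_pos: [0.4819, 0.0239, 0.2471]
ee_rot: [[0.913, -0.239, 0.331], [-0.226, -0.971, -0.08], [0.34, -0.002, -0.94]]
wrist_force: [0.0, 0.1, 0.5]
gripper_width: 0.004
gripper_force: 0.0
```

```bash
python3 -c "
from h import *
from station import r
at((0,25))
s=r.sense();print(np.round(s['joints'],1),np.round(s['joint_velocities'],1),s['tcp_pos'])
b=press(63,20,gap=8)
print(delta(*b))
for th,t in [(63,20),(58,20),(53,20),(48,20),(43,20),(38,20),(33,20),(28,18)]: print(th,delta(*press(th,t),base=b))"
```

```text
tool pt in case mm [  1.8   4.1 223.6] tilt 19.9 F case [-0.   0.1  0.5] t 12.15 w 0.003748381369742576
[ 29.1  -0.6 -38.6  21.4 -39.1  31.8] [  5.5   8.5  32.8 -71.2 -32.9  63.6] [0.48189638 0.02386395 0.24709719]
([4.1, 4.1, 32.4], [-0.004, 0.002, 0.005])
63 ([5.5, 0.0, 5.9], [0.0, 0.0, 0.0])
58 ([8.4, 0.0, 8.3], [0.0, 0.0, 0.0])
53 ([11.2, 0.0, 11.0], [0.0, 0.0, 0.0])
48 ([13.7, 0.0, 14.0], [0.0, 0.0, 0.0])
43 ([15.8, 0.0, 17.3], [0.0, 0.0, 0.0])
38 ([17.6, 0.0, 20.8], [0.0, 0.0, 0.0])
33 ([19.1, 0.0, 24.5], [0.0, 0.0, 0.0])
28 ([20.9, 0.0, 28.0], [0.0, -0.035, -0.0])
```

Call:
move_arm --series '[{"grip": 0,"xyz": [0,0,0],"angular": [0,0,0]},{"grip": 0,"xyz": [0,0,0],"angular": [0,0,0]},{"grip": 0,"xyz": [0,0,0],"angular": [0,0,0]}]'

```text
time_s: 12.45
tcp_pos: [0.481, 0.0199, 0.2463]
ee_rot: [[0.911, -0.245, 0.332], [-0.229, -0.97, -0.086], [0.343, 0.002, -0.939]]
wrist_force: [-0.6, -0.6, -0.2]
gripper_width: 0.007
gripper_force: 0.0
```

```bash
python3 -c "
from h import *
from station import r
at((0,25))
s=r.sense();print(np.round(s['joints'],1),np.round(s['joint_velocities'],1),s['tcp_pos'])
b=press(63,20,gap=8)
print(delta(*b))"
```

```text
tool pt in case mm [ 2.000e+00 -2.000e-01  2.228e+02] tilt 20.1 F case [-0.4 -0.7 -0.2] t 12.45 w 0.006981738262595287
[ 28.8  -0.7 -39.1  22.1 -38.9  31.3] [-0.8 -0.3 -0.2 -0.5 -0.1  0.4] [0.48103819 0.01987393 0.24627037]
([4.1, -0.2, 31.6], [0.002, -0.001, 0.001])
```

Call:
move_arm --series '[{"grip": 0,"xyz": [0,0,16],"angular": [0,0,0]},{"grip": 0,"xyz": [2,0,27],"angular": [0,0,0]},{"grip": 0,"xyz": [4,0,31.5],"angular": [0,0,0]},{"grip": 0,"xyz": [4,0,31.5],"angular": [0,0,0]},{"grip": 0,"xyz": [4,0,31.5],"angular": [0,0,0]}]'

```text
time_s: 12.95
tcp_pos: [0.4949, 0.0156, 0.2181]
ee_rot: [[0.911, -0.247, 0.331], [-0.232, -0.969, -0.086], [0.342, 0.002, -0.94]]
wrist_force: [-2.3, -1.2, -0.1]
gripper_width: 0.01
gripper_force: 1.0
```

```bash
python3 -c "
from h import *
at((0,25))
b=press(63,20,gap=8)
print(delta(*b))"
```

```text
tool pt in case mm [ 16.4  -0.9 194.6] tilt 20.0 F case [-1.9 -1.7 -0.1] t 12.95 w 0.00975232499051562
([0.2, -0.9, 0.1], [0.003, 0.0, -0.001])
```

Call:
move_arm --series '[{"grip": 0,"xyz": [2.5,0,3],"angular": [0,0,0]},{"grip": 0,"xyz": [5.5,0,6],"angular": [0,0,0]},{"grip": 0,"xyz": [8.4,0,8.3],"angular": [0,0,0]},{"grip": 0,"xyz": [11.2,0,11],"angular": [0,0,0]},{"grip": 0,"xyz": [13.7,0,14],"angular": [0,0,0]},{"grip": 0,"xyz": [13.7,0,14],"angular": [0,0,0]}]'

```text
time_s: 13.55
tcp_pos: [0.5115, 0.0112, 0.2088]
ee_rot: [[0.911, -0.248, 0.329], [-0.232, -0.969, -0.087], [0.34, 0.003, -0.94]]
wrist_force: [-6.8, 0.1, 0.8]
gripper_width: 0.004
gripper_force: 2.4
```

```bash
python3 -c "
from h import *
at((0,25))
b=press(48,20)
for th,t in [(48,20),(43,20),(38,18),(33,16),(28,14),(23,12),(18,10)]: print(th,delta(*press(th,t)),delta(*press(th,t),base=b))"
```

```text
tool pt in case mm [ 33.6  -1.1 185.3] tilt 19.9 F case [-6.6 -1.5  0.8] t 13.55 w 0.00373616217879524
48 ([0.9, -1.1, -0.5], [0.003, 0.002, -0.001]) ([0.0, 0.0, 0.0], [0.0, 0.0, 0.0])
43 ([3.1, -1.1, 2.7], [0.003, 0.002, -0.001]) ([2.2, -0.0, 3.3], [0.0, 0.0, 0.0])
38 ([5.6, -1.1, 6.0], [0.003, -0.033, -0.001]) ([4.7, -0.0, 6.5], [0.0, -0.035, -0.0])
33 ([7.9, -1.1, 9.4], [0.003, -0.068, -0.001]) ([7.0, -0.0, 9.9], [0.0, -0.07, -0.0])
28 ([9.8, -1.1, 12.9], [0.003, -0.103, -0.002]) ([8.9, 0.0, 13.5], [-0.0, -0.105, -0.0])
23 ([11.4, -1.1, 16.6], [0.003, -0.138, -0.002]) ([10.5, -0.0, 17.2], [0.0, -0.14, -0.0])
18 ([12.6, -1.1, 20.4], [0.003, -0.172, -0.002]) ([11.7, -0.0, 20.9], [0.0, -0.175, -0.0])
```

Call:
move_arm --series '[{"grip": 0,"xyz": [2.2,-0.5,3.3],"angular": [0,0,0]},{"grip": 0,"xyz": [4.7,-1,6.5],"angular": [0,-0.035,0]},{"grip": 0,"xyz": [7,-1,9.9],"angular": [0,-0.07,0]},{"grip": 0,"xyz": [8.9,-1,13.5],"angular": [0,-0.105,0]},{"grip": 0,"xyz": [8.9,-1,13.5],"angular": [0,-0.105,0]}]'

```text
time_s: 14.05
tcp_pos: [0.5268, 0.0098, 0.2007]
ee_rot: [[0.94, -0.247, 0.236], [-0.24, -0.969, -0.06], [0.243, 0.0, -0.97]]
wrist_force: [-2.4, 0.3, 0.8]
gripper_width: 0.009
gripper_force: 1.0
```

```bash
python3 -c "
from h import *
at((0,25))
b=press(28,14)
for th,t in [(28,14),(23,12),(18,10),(13,8),(8,5),(4,3),(0,0)]: print(th,delta(*press(th,t)),delta(*press(th,t),base=b))"
```

```text
tool pt in case mm [ 46.4   1.3 176.5] tilt 14.1 F case [-2.4 -0.3  0.8] t 14.05 w 0.009175471091037226
28 ([-1.7, 1.3, 0.4], [0.001, -0.001, -0.002]) ([0.0, 0.0, 0.0], [0.0, 0.0, 0.0])
23 ([0.2, 1.3, 3.9], [0.001, -0.036, -0.002]) ([1.9, -0.0, 3.5], [0.0, -0.035, 0.0])
18 ([1.8, 1.3, 7.5], [0.001, -0.071, -0.002]) ([3.5, -0.0, 7.1], [0.0, -0.07, 0.0])
13 ([3.0, 1.3, 11.2], [0.001, -0.106, -0.002]) ([4.8, -0.0, 10.8], [0.0, -0.105, -0.0])
8 ([4.3, 1.3, 14.8], [0.001, -0.158, -0.002]) ([6.1, -0.0, 14.5], [0.0, -0.157, 0.0])
4 ([5.0, 1.3, 17.8], [0.0, -0.193, -0.002]) ([6.7, -0.0, 17.5], [0.0, -0.192, 0.0])
0 ([5.8, 1.3, 20.8], [0.0, -0.246, -0.002]) ([7.6, -0.0, 20.4], [0.0, -0.244, 0.0])
```

Call:
move_arm --series '[{"grip": 0,"xyz": [-0.8,1,2],"angular": [0,-0.018,0]},{"grip": 0,"xyz": [0.2,1,4],"angular": [0,-0.036,0]},{"grip": 0,"xyz": [1.8,1.3,7.5],"angular": [0,-0.071,0]},{"grip": 0,"xyz": [3,1.3,11.2],"angular": [0,-0.106,0]},{"grip": 0,"xyz": [3,1.3,11.2],"angular": [0,-0.106,0]}]'

```text
time_s: 14.55
tcp_pos: [0.5324, 0.0074, 0.1905]
ee_rot: [[0.959, -0.247, 0.136], [-0.245, -0.969, -0.034], [0.14, -0.001, -0.99]]
wrist_force: [1.1, 1.8, 1.9]
gripper_width: 0.011
gripper_force: 0.8
```

```bash
python3 -c "
from h import *
at((0,25))
for th,t in [(13,8),(8,5),(4,3),(0,0)]: print(th,delta(*press(th,t)))"
```

```text
tool pt in case mm [ 49.8   0.4 165.7] tilt 8.1 F case [0.6 2.  1.9] t 14.55 w 0.010607393117212724
13 ([-0.3, 0.4, -0.2], [-0.0, -0.001, -0.002])
8 ([1.4, 0.4, 3.3], [-0.0, -0.053, -0.002])
4 ([2.3, 0.4, 6.2], [-0.0, -0.088, -0.002])
0 ([3.5, 0.4, 9.0], [-0.0, -0.141, -0.002])
```

Call:
move_arm --series '[{"grip": 0,"xyz": [0.7,0.4,1.7],"angular": [0,-0.027,0]},{"grip": 0,"xyz": [1.4,0.4,3.3],"angular": [0,-0.053,0]},{"grip": 0,"xyz": [2.3,0.4,4.5],"angular": [0,-0.088,0]},{"grip": 0,"xyz": [2.9,0.4,5],"angular": [0,-0.141,0]},{"grip": 0,"xyz": [2.9,0.4,5],"angular": [0,-0.141,0]}]'

```text
time_s: 15.05
tcp_pos: [0.5348, 0.0056, 0.1851]
ee_rot: [[0.969, -0.248, -0.002], [-0.248, -0.969, -0.0], [-0.002, 0.001, -1.0]]
wrist_force: [0.1, 0.1, 0.4]
gripper_width: 0.01
gripper_force: 0.0
```

```bash
python3 -c "
from h import *
at((0,25))
print(delta(*press(0,0)))"
```

```text
tool pt in case mm [ 49.   -0.8 160.1] tilt -0.1 F case [0.  0.2 0.4] t 15.05 w 0.010357917545182067
([2.0, -0.8, 3.1], [0.001, 0.002, -0.002])
```

Call:
move_arm --series '[{"grip": 0,"xyz": [1,-0.5,0.7],"angular": [0,0,0]},{"grip": 0,"xyz": [1,-0.5,1.4],"angular": [0,0,0]},{"grip": 0,"xyz": [1,-0.5,1.4],"angular": [0,0,0]}]'

```text
time_s: 15.35
tcp_pos: [0.5346, 0.006, 0.1841]
ee_rot: [[0.969, -0.246, -0.002], [-0.246, -0.969, -0.001], [-0.002, 0.001, -1.0]]
wrist_force: [-0.2, 0.5, 1.2]
gripper_width: 0.006
gripper_force: 0.0
```

```bash
python3 -c "
from h import *
at((0,25))"
```

```text
tool pt in case mm [ 48.7  -0.5 159.1] tilt -0.1 F case [-0.4  0.4  1.2] t 15.35 w 0.006398067561838032
```

Call:
move_arm --series '[{"grip": 0,"xyz": [0,0,0.7],"angular": [0,0,0]},{"grip": 0,"xyz": [0,0,1.4],"angular": [0,0,0]},{"grip": 0,"xyz": [0,0,1.4],"angular": [0,0,0]}]'

```text
time_s: 15.65
tcp_pos: [0.5352, 0.006, 0.1829]
ee_rot: [[0.969, -0.246, -0.002], [-0.246, -0.969, -0.0], [-0.002, 0.001, -1.0]]
wrist_force: [0.9, 0.6, 0.2]
gripper_width: 0.005
gripper_force: 0.0
```

```bash
python3 -c "
from h import *
at((0,25))"
```

```text
tool pt in case mm [ 49.3  -0.3 157.9] tilt -0.1 F case [0.7 0.8 0.2] t 15.65 w 0.0053551602876843836
```

Call:
move_arm --series '[{"grip": 0,"xyz": [0,0,0.7],"angular": [0,0,0]},{"grip": 0,"xyz": [0,0,1.4],"angular": [0,0,0]},{"grip": 0,"xyz": [0,0,1.4],"angular": [0,0,0]}]'

```text
time_s: 15.95
tcp_pos: [0.5353, 0.006, 0.1826]
ee_rot: [[0.969, -0.246, -0.001], [-0.246, -0.969, -0.0], [-0.001, 0.001, -1.0]]
wrist_force: [-2.4, 0.4, 5.7]
gripper_width: 0.009
gripper_force: 3.1
```

Call:
move_arm --series '[{"grip": 0,"xyz": [0,0,0.5],"angular": [0,0,0]},{"grip": 0,"xyz": [0,0,1],"angular": [0,0,0]},{"grip": 0,"xyz": [0,0,1],"angular": [0,0,0]}]'

```text
time_s: 16.25
tcp_pos: [0.5354, 0.006, 0.1825]
ee_rot: [[0.969, -0.246, -0.001], [-0.246, -0.969, -0.001], [-0.001, 0.001, -1.0]]
wrist_force: [-4.5, 0.8, 10.5]
gripper_width: 0.005
gripper_force: 5.1
```

Call:
move_arm --series '[{"grip": 0,"xyz": [-0.3,0,0.6],"angular": [0,0,0]},{"grip": 0,"xyz": [-0.5,0,1],"angular": [0,0,0]},{"grip": 0,"xyz": [-0.5,0,1],"angular": [0,0,0]}]'

```text
time_s: 16.55
tcp_pos: [0.5353, 0.006, 0.1824]
ee_rot: [[0.969, -0.245, 0.0], [-0.245, -0.969, -0.001], [0.001, 0.001, -1.0]]
wrist_force: [-4.9, 1.5, 13.1]
gripper_width: 0.002
gripper_force: 6.6
```

Call:
move_arm --series '[{"grip": 0,"xyz": [0,0,0.4],"angular": [0,0,0]},{"grip": 0,"xyz": [0,0,0.4],"angular": [0,0,0]}]'

```text
time_s: 16.75
tcp_pos: [0.5354, 0.006, 0.1823]
ee_rot: [[0.969, -0.245, 0.001], [-0.245, -0.969, -0.001], [0.001, 0.001, -1.0]]
wrist_force: [-6.2, 1.1, 14.2]
gripper_width: 0.007
gripper_force: 7.4
```

Call:
move_arm --series '[{"grip": 0,"xyz": [0,0,0],"angular": [0,0,0]},{"grip": 0,"xyz": [0,0,0],"angular": [0,0,0]},{"grip": 0,"xyz": [0,0,0],"angular": [0,0,0]},{"grip": 0,"xyz": [0,0,0],"angular": [0,0,0]},{"grip": 0,"xyz": [0,0,0],"angular": [0,0,0]},{"grip": 0,"xyz": [0,0,0],"angular": [0,0,0]},{"grip": 0,"xyz": [0,0,0],"angular": [0,0,0]}]'

```text
time_s: 17.45
tcp_pos: [0.5353, 0.006, 0.1823]
ee_rot: [[0.969, -0.245, 0.001], [-0.245, -0.969, -0.001], [0.001, 0.001, -1.0]]
wrist_force: [-5.7, 1.5, 15.1]
gripper_width: 0.002
gripper_force: 7.4
```

Held at 15 N for 0.7 s. Now I lift off and look.

Call:
move_arm --series '[{"grip": 0,"xyz": [0,0,-15],"angular": [0,0,0]},{"grip": 0,"xyz": [0,0,-50],"angular": [0,0,0]},{"grip": 0,"xyz": [-40,0,-70],"angular": [0,0,0]},{"grip": 0,"xyz": [-85,0,-80],"angular": [0,0,0]},{"grip": 0,"xyz": [-100,0,-80],"angular": [0,0,0]},{"grip": 0,"xyz": [-100,0,-80],"angular": [0,0,0]},{"grip": 0,"xyz": [-100,0,-80],"angular": [0,0,0]},{"grip": 0,"xyz": [-100,0,-80],"angular": [0,0,0]}]'

```text
time_s: 18.25
tcp_pos: [0.4389, 0.0308, 0.2588]
ee_rot: [[0.969, -0.247, -0.002], [-0.247, -0.969, -0.001], [-0.002, 0.001, -1.0]]
wrist_force: [-0.1, 0.4, 0.7]
gripper_width: 0.003
gripper_force: 0.0
```

```bash
python3 -c "
from h import *
at((0,25))
snap('w8',(190,80,340,192))"
```

```text
tool pt in case mm [-5.010e+01  1.000e-01  2.338e+02] tilt -0.1 F case [-0.2  0.4  0.7] t 18.25 w 0.003460491448097993
18.25 [0.4389 0.0308 0.2588] [-0.1  0.4  0.7]
```

View pics/w8.png

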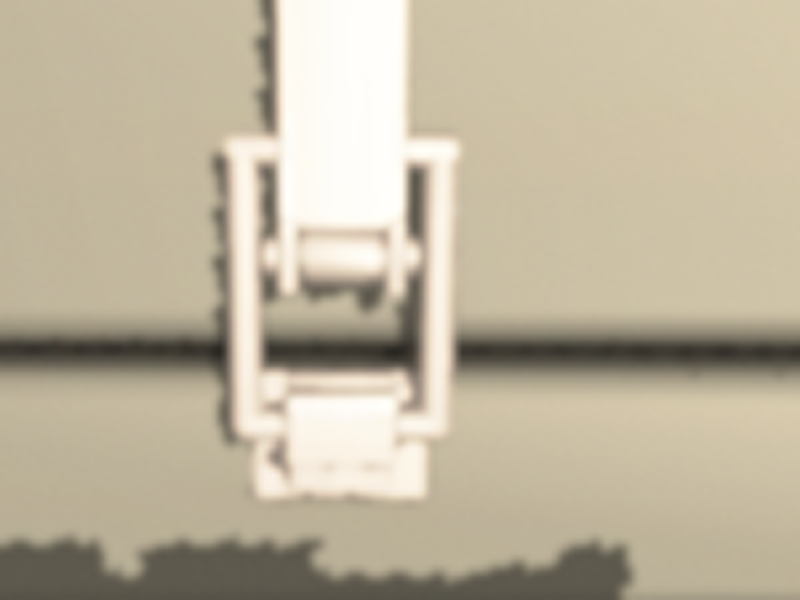

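The bar (row 425) passes under the keeper's lip (290–400, 395–480), the lever lies level, and the seam is drawn nearly shut at row 350. The robot touches nothing, so I hand the job in.

```bash
python3 -c "
from station import r
print(r.finish_job())"
```

```text
the job is handed in; nothing more can be done
None
```

The draw latch is hooked in the keeper and the lever is home, pressed at about 15 N for 0.7 s and then released; the last picture shows the bar under the lip and the lid drawn nearly shut, and the job was handed in at about 18 s with the robot clear.

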